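# Size a locating pin in the ring gauge

### The job

Find the size of the locating pin that stands alone in the single wooden stand: beginning at the widest ring of the ring gauge and taking the rings in order, pass the pin's shank right through each ring and draw it out again, until a ring stops it. The rings float a little in their seats, so feel for each bore with a light push and never force the pin. Then leave the pin standing fully home, its collar down on the ring, in the tightest ring it passes, so that its size can be read there; leave the two pins in the double stand where they are.

Things in the scene. Friction and masses are not known exactly. Their poses are not given: they have to be found in the camera images.
- ring_gauge: Ring gauge, fixed: bar 66 x 284 mm on two feet with four floating steel rings in a row along its y axis, seats 60 mm apart. Origin at its middle on the worktop, z up; widest ring at y = +90 mm, tightest at y = -90 mm. Ring faces 69 mm above the worktop; two flat keeper strips along the bar stay below them; open below the rings (under 49 mm). Yaw up to 0.3 either way.
- seat1 (a point): Centre of the seat of the widest (first) ring, level with the ring's top face; y along the row towards the wider rings. Steel ring, bore 32 mm, 20 mm high, bore edge square, flat top 41 mm wide. It floats 2 mm each way in x and y about this point (about 1 N friction), starts anywhere in that play, unseen by this reading. Oiled, slippery.
- seat2 (a point): Centre of the seat of the second ring, level with the ring's top face; y along the row towards the wider rings. Steel ring, bore 26 mm, 20 mm high, bore edge square, flat top 41 mm wide. It floats 2 mm each way in x and y about this point (about 1 N friction), starts anywhere in that play, unseen by this reading. Oiled, slippery.
- seat3 (a point): Centre of the seat of the third ring, level with the ring's top face; y along the row towards the wider rings. Steel ring, bore 20 mm, 20 mm high, bore edge square, flat top 41 mm wide. It floats 2 mm each way in x and y about this point (about 1 N friction), starts anywhere in that play, unseen by this reading. Oiled, slippery.
- seat4 (a point): Centre of the seat of the tightest (fourth) ring, level with the ring's top face; y along the row towards the wider rings. Steel ring, bore 14 mm, 20 mm high, bore edge square, flat top 41 mm wide. It floats 2 mm each way in x and y about this point (about 1 N friction), starts anywhere in that play, unseen by this reading. Oiled, slippery. No pin passes it.
- stand_hole (a point): Mouth of the hole in the single wooden stand (block 68 x 68 x 58 mm, fixed to the worktop, hole 35 mm wide right through), at its centre, 58 mm above the worktop. The pin to be sized hangs in it by its collar.
- pin_a: Steel locating pin, upright. Origin: centre of its foot, z up. Round shank 45 mm long, 1.2 x 2.5 mm taper at the foot; collar 40 mm wide, 6 mm high, its underside 45 mm over the origin; knurled round grip 22 mm wide, 51 to 87 mm over the origin. 0.16-0.45 kg. The pins differ only in shank: 30.8, 24.8 or 18.8 mm, not told which. In the single stand: to be sized; in the double stand: leave alone.
- pin_b: Steel locating pin, upright. Origin: centre of its foot, z up. Round shank 45 mm long, 1.2 x 2.5 mm taper at the foot; collar 40 mm wide, 6 mm high, its underside 45 mm over the origin; knurled round grip 22 mm wide, 51 to 87 mm over the origin. 0.16-0.45 kg. The pins differ only in shank: 30.8, 24.8 or 18.8 mm, not told which. In the single stand: to be sized; in the double stand: leave alone.
- pin_c: Steel locating pin, upright. Origin: centre of its foot, z up. Round shank 45 mm long, 1.2 x 2.5 mm taper at the foot; collar 40 mm wide, 6 mm high, its underside 45 mm over the origin; knurled round grip 22 mm wide, 51 to 87 mm over the origin. 0.16-0.45 kg. The pins differ only in shank: 30.8, 24.8 or 18.8 mm, not told which. In the single stand: to be sized; in the double stand: leave alone.
Not all that is in view belongs to the job. What is shaped like the pin_c but black or turquoise is not meant.

How it is judged (in metres and radians):
On the way, in this order (a step that is already met when the one before it is completed fails the run):
1. the pin has been passed right through the widest ring (((horizontal distance between pin_a and seat1 below 0.006 m and z of pin_a in the frame of seat1 below -0.021 m) or (horizontal distance between pin_b and seat1 below 0.006 m and z of pin_b in the frame of seat1 below -0.021 m) or (horizontal distance between pin_c and seat1 below 0.006 m and z of pin_c in the frame of seat1 below -0.021 m))), for 0.05 s.
2. tried in the second ring: passed right through it, or, for the thickest pin, stopped on its face under a light push (over 1.5 N) (((horizontal distance between pin_a and seat2 below 0.009 m and z of pin_a in the frame of seat2 between -0.005 and 0.005 m and contact force between pin_a and ring_gauge above 1.5 N) or (horizontal distance between pin_b and seat2 below 0.006 m and z of pin_b in the frame of seat2 below -0.021 m) or (horizontal distance between pin_c and seat2 below 0.006 m and z of pin_c in the frame of seat2 below -0.021 m))), for 0.05 s.
3. tried in the third ring: passed through it or stopped on its face (the thickest pin, already stopped, has been lifted off) ((z of pin_a in the frame of seat1 above 0.003 m or (horizontal distance between pin_b and seat3 below 0.009 m and z of pin_b in the frame of seat3 between -0.005 and 0.005 m and contact force between pin_b and ring_gauge above 1.5 N) or (horizontal distance between pin_c and seat3 below 0.006 m and z of pin_c in the frame of seat3 below -0.021 m))), for 0.05 s.
4. the thinnest pin has been stopped on the face of the fourth ring (the middle pin, already stopped, has been lifted off; the thickest has entered the first ring again) (((horizontal distance between pin_a and seat1 below 0.006 m and z of pin_a in the frame of seat1 below -0.005 m) or z of pin_b in the frame of seat1 above 0.003 m or (horizontal distance between pin_c and seat4 below 0.009 m and z of pin_c in the frame of seat4 between -0.005 and 0.005 m and contact force between pin_c and ring_gauge above 1.5 N))), for 0.05 s.
At the end, for the whole second after the job is handed in: The pin from the single stand stands in the tightest ring that its shank passes, upright within 0.06 rad, its axis within 6 mm of the ring's seat, its foot at least 42.5 mm below the ring face (collar down on the ring), at rest; the two pins of the double stand have moved less than 15 mm (((horizontal distance between pin_a and seat1 below 0.006 m and z of pin_a in the frame of seat1 below -0.0425 m and angle between pin_a's own z axis and vertical below 0.06 rad and linear speed of pin_a below 0.02 m/s and distance of each of pin_b, pin_c from where it was at the start of the episode below 0.015 m and horizontal distance between each of pin_b, pin_c and stand_hole above 0.05 m) or (horizontal distance between pin_b and seat2 below 0.006 m and z of pin_b in the frame of seat2 below -0.0425 m and angle between pin_b's own z axis and vertical below 0.06 rad and linear speed of pin_b below 0.02 m/s and distance of each of pin_a, pin_c from where it was at the start of the episode below 0.015 m and horizontal distance between each of pin_a, pin_c and stand_hole above 0.05 m) or (horizontal distance between pin_c and seat3 below 0.006 m and z of pin_c in the frame of seat3 below -0.0425 m and angle between pin_c's own z axis and vertical below 0.06 rad and linear speed of pin_c below 0.02 m/s and distance of each of pin_a, pin_b from where it was at the start of the episode below 0.015 m and horizontal distance between each of pin_a, pin_b and stand_hole above 0.05 m))); the robot touches nothing.
It fails at once if a pin is pressed against the gauge with more than 50 N (contact force between any of pin_a, pin_b, pin_c and ring_gauge above 50 N).
It also fails if it takes over 64 s, if anything falls off the work surface, if the arm or the gripper's body presses on something with over 40 N, if the wrist force passes 120 N, or if a joint passes its speed limit or range.

### The arm

A 6-joint arm with a two-finger parallel gripper is mounted at the origin on a cart in front of the work surface, level with it; the furniture and walls round the work are solid. World frame = base frame: x ahead of the robot, y to its left, z up, the work surface at z = 0. Lengths are in mm, angles in degrees, forces in N, time in s.
With the tool pointing down it reaches from about 425 to 1125 mm from the base axis. Payload 14.9 kg.
Tool frame: the origin (TCP) lies at the very end of the fingers, on their centre line; the grasp point (between the pads) lies 19 mm behind it (ctrl.hold_point_z is the distance from the TCP to the grasp point, in mm); z points along the fingers, y is the line along which they close (so a half turn about z gives the same grasp; the last joint's range is limited). The gripper opens to 91 mm and grips with 3 to 60 N. Pads are 32 mm wide; open, the fingers measure 118 mm over their backs; the gripper's body (76 mm by 178 mm) begins 60 mm behind the grasp point.
Start: joints at [65.644, 21.709, 99.362, -0, 58.929, -1.908], TCP at [267.305, 646.967, 213.932] pointing down, gripper open.
Joint ranges: [-158.91, 158.91], [-42.39, 125.64], [0.06, 152.35], [-60.88, 240.88], [17.5, 164.5], [-176.32, 176.32]. Speed limits (degrees/s): [108.29, 108.29, 136.94, 180, 180, 180].

### API

Orientations are given as [roll, pitch, yaw] about the fixed x, y, z axes, in that order (R = Rz(yaw) Ry(pitch) Rx(roll)).
In Python, from cell import ctrl, capture, get_calibration gives the robot as it stands.
- The arm moves only by the tool jog_arm, never from a script. Its argument "series" is a list that holds one entry, the list of rows, each a list of 7 numbers: the closure, from -1 (fully open) to 1 (shut), then the shift along the tool's x, y, z in units of 40 mm (1.0 is 40 mm), then the turn, a rotation vector about the tool's x, y, z in units of 6 degrees (1.0 is 6 degrees). In form: [[[gripper, dx, dy, dz, ax, ay, az], ...]]. A call has 1 to 12 rows; each row shifts and turns the commanded pose from where the row before left it, along the tool's axes as they then stand; what a row does not reach is not made up. A row lasts 1/8 s, in which the tool goes at most 62.5 mm and 10.7 degrees, less where a joint would pass 70% of its speed; a pose out of reach is approached as far as the arm can. A call is refused whole if a number of a shift passes 1 or a number of a turn 1, either way. A call with a gripper value outside its range is refused whole. The fingers move at their own pace and stop on an object; "grip_force" is the grip in N (left out, the last holds). Time passes only in rows, so rows that do not move let the fingers close. It gives the time, the measured TCP pose, the force, the opening and the grip force at its end, in the units of the state.
- ctrl.get_obs(): the state, without advancing time (a new reading comes with each control period).
- capture(name): name is "scene" or "top" or "wrist"; returns the picture (384x512x3 uint8, blue, green, red); there is no depth.
- get_calibration(name): a dict with "fx", "fy", "cx", "cy" (pixels), "cam_to_world" (4x4, takes a point from camera to world coordinates); the wrist camera has in their place "hand_eye" (4x4, takes a point from camera to tool coordinates, whose origin is the TCP and whose axes are the flange's). Camera axes: x right, y down, z forward; pixel columns grow to the right and rows downward; lengths in mm; the calibration is good to about 2 mm. A picture is of the moment at which its call begins: read the wrist's pose just before it. get_calibration takes no time and is no camera call.
- ctrl.finish_job(): hands the job in; it is judged then, once.
The state is a dict: "t": time; "joints": joint angles; "qd": joint speeds; "joint_efforts": joint torques, N m; "tcp_pos": TCP position; "eef_rot": TCP orientation; "wrist_force": force on the tool from outside, world axes, zero at the start; "wrist_torque": the same for the moment, N m; "gripper_width": finger opening in mm; "gripper_force": force on a finger pad.
Only numpy, scipy, OpenCV 4.12 (cv2) and the standard library are available. Lean on these libraries where they do the work, as an engineer would, in place of code of your own. Each camera call takes 0.05 s, during which the arm holds its last target. There are 200 camera calls.

## Working session

There is one attempt and no reset: what is moved stays moved. The work goes in short steps, Python scripts to look and compute and a tool call to move; the robot and the scene stay as the last step left them, time stands still between calls to the robot, and variables do not carry over. Pictures are saved under pics/ and viewed, at most 10 in all, crops included, and the job is handed in when it is done.

Besides the shell and the picture viewer there is one more tool, called after "Emit:" by a JSON object that holds its "method" and its "body", one argument or row to a line. jog_arm: Moves the arm, as the interface text tells. Its arguments: {"type":"object","properties":{"series":{"type":"array"},"grip_force":{"type":"number"}},"required":["series"]}

```bash
mkdir -p pics; ls; python3 - <<'E'
from cell import ctrl,capture,get_calibration
import cv2,numpy as np
print(ctrl.get_obs())
a=capture("scene");b=capture("top")
cv2.imwrite("pics/scene.png",a);cv2.imwrite("pics/top.png",b)
for n in("scene","top","wrist"):
    print(n,{k:np.round(v,4).tolist() for k,v in get_calibration(n).items()})
E
```

```text
pics
{'t': 0.0, 'joints': array([ 6.56453739e+01,  2.17389431e+01,  9.93970007e+01,  7.29792855e-04,
        5.89300829e+01, -1.90863983e+00]), 'qd': array([-0.0775876 , -0.02870951,  0.04977856,  0.00855636, -0.00612591,
        0.01452712]), 'joint_efforts': array([ 3.89240609e-03, -7.63720107e+01, -4.34380245e+01,  6.52024825e-02,
        4.24175500e-02, -1.06883351e-04]), 'tcp_pos': array([267.10566218, 646.58080319, 213.27101203]), 'eef_rot': array([-1.79934031e+02, -2.82338922e-03,  1.57553635e+02]), 'wrist_force': array([ 0.11552688, -0.23829811, -0.34608144]), 'wrist_torque': array([0.00210612, 0.01802046, 0.0398341 ]), 'gripper_force': 0.0, 'gripper_width': 91.09152730488002}
scene {'fx': 486.7553, 'fy': 486.7553, 'cx': 249.4944, 'cy': 191.0243, 'cam_to_world': [[-0.7936, -0.2645, 0.5479, -360.5125], [-0.6079, 0.3086, -0.7316, 1090.3789], [0.0244, -0.9137, -0.4057, 720.6133], [0.0, 0.0, 0.0, 1.0]]}
top {'fx': 354.4596, 'fy': 354.4596, 'cx': 251.5879, 'cy': 189.264, 'cam_to_world': [[-0.0631, -0.9727, 0.2233, 223.264], [-0.998, 0.0619, -0.0123, -28.3061], [-0.0019, -0.2236, -0.9747, 1268.8134], [0.0, 0.0, 0.0, 1.0]]}
wrist {'fx': 338.0254, 'fy': 338.0254, 'cx': 252.524, 'cy': 188.7699, 'hand_eye': [[-0.001, -0.9611, -0.2763, 78.2328], [1.0, -0.0008, -0.0011, -0.8149], [0.0008, -0.2763, 0.9611, -170.1786], [0.0, 0.0, 0.0, 1.0]]}
```

View pics/scene.png

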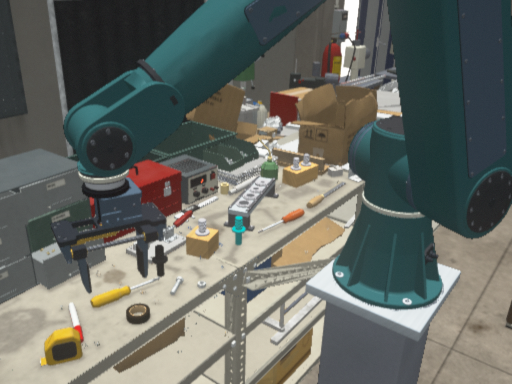

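View pics/top.png

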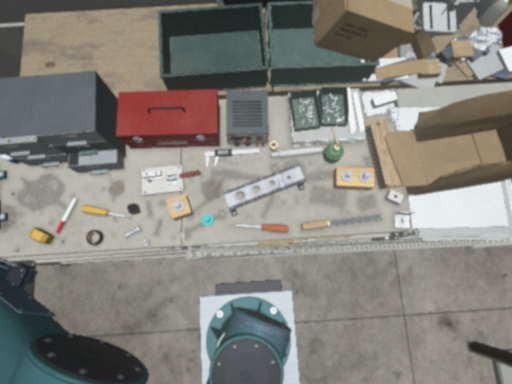

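Scene shows the single stand with its grey pin at (202,240) and the double stand at (300,172). In the top view these are at (179,206) and (355,177). The gauge runs around top (263,187), with its wide end probably on the left (bigger holes). 

Look-alikes:
- Black pin: scene (158,260), top (134,208).
- Turquoise pin: scene (239,230), top (208,219).
- The two grey pins in the double stand.

I choose the grey pin alone in the single wooden block at scene (202,240), and check it close up.

```bash
cat > h.py <<'E'
import cv2,numpy as np
from cell import ctrl,capture,get_calibration
from scipy.spatial.transform import Rotation as R
def ray(name,u,v,obs=None):
    c=get_calibration(name)
    if name=="wrist":
        T=np.eye(4);T[:3,:3]=R.from_euler("xyz",obs["eef_rot"],degrees=True).as_matrix();T[:3,3]=obs["tcp_pos"];T=T@c["hand_eye"]
    else:T=np.array(c["cam_to_world"])
    return T[:3,3],T[:3,:3]@[(u-c["cx"])/c["fx"],(v-c["cy"])/c["fy"],1]
def onz(r,z): o,d=r; return o+d*(z-o[2])/d[2]
def cross(r,s):
    o,d=r;p,e=s
    t=np.linalg.lstsq(np.c_[d,-e],p-o,rcond=None)[0]
    a,b=o+d*t[0],p+e*t[1]; return (a+b)/2,np.linalg.norm(a-b)
E
python3 - <<'E'
import cv2,numpy as np
a=cv2.imread("pics/scene.png");b=cv2.imread("pics/top.png")
A=cv2.resize(a[165:265,150:310],None,fx=5,fy=5,interpolation=cv2.INTER_CUBIC)[:500,:800]
cv2.imwrite("pics/c1.png",A[:, :])
B=cv2.resize(b[160:225,160:320],None,fx=5,fy=5,interpolation=cv2.INTER_CUBIC)
cv2.imwrite("pics/c2.png",B)
E
```

```text
(no output)
```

View pics/c1.png

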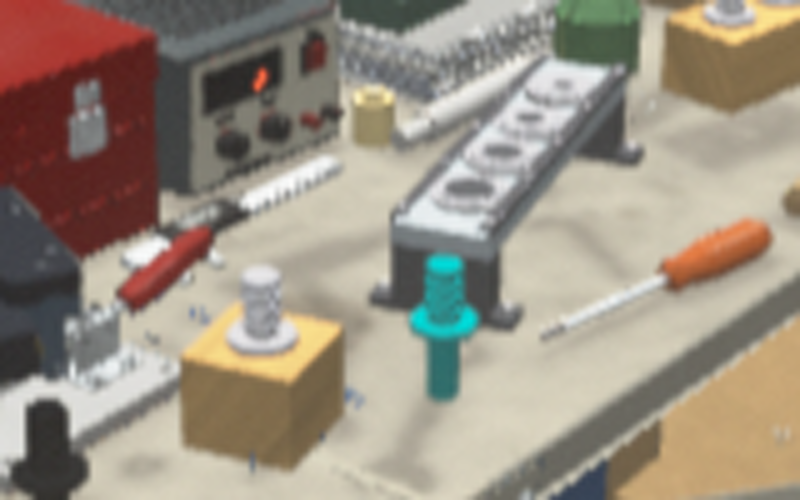

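View pics/c2.png

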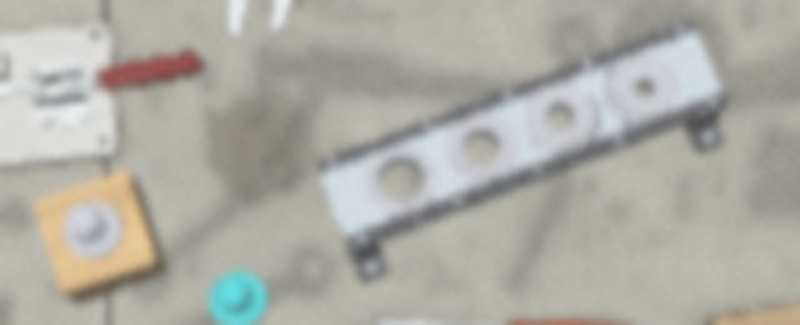

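The crop confirms it: a grey pin stands alone in the wooden block, at crop (262,300). Next to it is the turquoise one at (443,330), and the black one is bottom left. The widest ring is the left one in the top view, at crop (400,180). The others are at (481,148), (561,115) and (645,86).

```bash
python3 - <<'E'
from h import *
S=lambda x,y:ray("scene",150+(x+.5)/5-.5,165+(y+.5)/5-.5)
T=lambda x,y:ray("top",160+(x+.5)/5-.5,160+(y+.5)/5-.5)
print("grip top",cross(S(262,274),T(89,223)))
print("collar",cross(S(262,330),T(93,229)), onz(T(93,229),64))
for s,t in [((469,189),(400,180)),((503,152),(481,148)),((532,118),(561,115)),((565,86),(645,86))]:
    print(cross(S(*s),T(*t)),onz(T(*t),69),onz(S(*s),69))
print("double",onz(ray("top",348,176),64),onz(ray("top",365,177),64),"turq",onz(T(238,297),50))
p=[onz(T(*q),58)[:2] for q in [(38,208),(128,174),(160,268),(70,298)]]
print("block",p)
E
```

```text
grip top (array([457.49352079, 209.7905492 ,  99.90232005]), np.float64(4.5119049742534605))
collar (array([458.09451154, 212.69277027,  66.41651143]), np.float64(0.5497442598397345)) [458.33314752 213.01236915  64.        ]
(array([ 4.78471041e+02, -3.82754311e-01,  7.02601569e+01]), np.float64(0.9433214057389877)) [478.3288648   -0.60379706  69.        ] [480.60358719  -2.39705626  69.        ]
(array([496.81548002, -58.14490297,  70.48379332]), np.float64(0.6359663572913505)) [497.43274573 -58.01709315  69.        ] [498.4316034  -60.83244671  69.        ]
(array([ 516.66272364, -115.53352763,   69.83254506]), np.float64(1.333035280923002)) [ 517.45308635 -115.25631375   69.        ] [ 517.07442809 -117.21460589   69.        ]
(array([ 533.70404215, -175.99505538,   69.06639254]), np.float64(1.9353982591214949)) [ 534.57632036 -175.52373989   69.        ] [ 532.77260582 -176.32926414   69.        ]
double [ 525.49243165 -384.75337239   64.        ] [ 518.08130325 -443.87230865   64.        ] turq [406.83884696 116.38553709  50.        ]
block [array([476.78543878, 252.17567984]), array([497.0171788 , 189.13443864]), array([429.19925397, 168.48877889]), array([412.26708791, 230.82380515])]
```

Emit:
{"method": "jog_arm", "body": {
  "series": [
    [[-1,0,-1,0,0,0,-0.94],[-1,0,-1,0,0,0,-0.94],[-1,0,-1,0,0,0,-0.94],[-1,0,-1,0,0,0,-0.94],[-1,-0.79,-0.99,0,0,0,0],[-1,-0.79,-0.99,0,0,0,0],[-1,-0.79,-0.99,0,0,0,0],[-1,-0.79,-0.99,0,0,0,0],[-1,-0.79,-0.99,0,0,0,0],[-1,-0.79,-0.99,0,0,0,0],[-1,-0.79,-0.99,0,0,0,0],[-1,0,0,0,0,0,0]]
  ]
}}

```text
t: 1.6
tcp_pos: [452.0, 213.8, 213.9]
eef_rot: [-180.0, 0.0, 179.9]
wrist_force: [-1.0, 0.5, 0.1]
gripper_width: 91.2
gripper_force: 0.0
```

```bash
python3 - <<'E'
from h import *
o=ctrl.get_obs();print(o["t"],o["tcp_pos"],o["eef_rot"],o["wrist_force"])
np.savez("w1.npz",**{k:o[k] for k in("tcp_pos","eef_rot")})
cv2.imwrite("pics/w1.png",capture("wrist"))
E
```

```text
1.6 [451.97981586 213.82329201 213.85165755] [-1.79986810e+02  3.00737255e-03  1.79911345e+02] [-0.9527561   0.51235209  0.07909257]
```

View pics/w1.png

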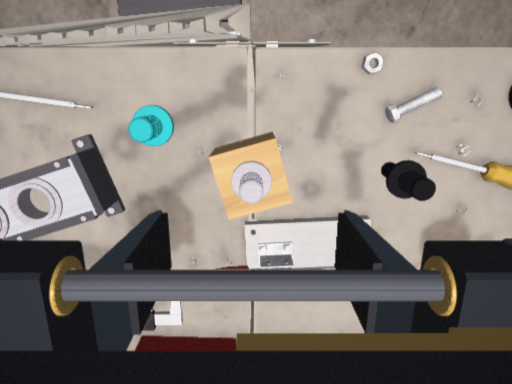

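The wrist view shows the chosen pin in its block: collar at about (252,181), grip top at about (251,188). The first ring's bore is at about (37,201), turquoise at (150,127), black at (407,180).

```bash
python3 - <<'E'
from h import *
o=dict(np.load("w1.npz"));im=cv2.imread("pics/w1.png")
W=lambda u,v:ray("wrist",u,v,o)
h=cv2.cvtColor(im,cv2.COLOR_BGR2HSV)
# grey blob on orange block
roi=np.zeros(im.shape[:2],np.uint8);roi[130:222,205:297]=1
org=((h[...,0]>8)&(h[...,0]<25)&(h[...,1]>90)&(roi>0)).astype(np.uint8)
c=max(cv2.findContours(org,0,2)[0],key=cv2.contourArea);print("block",cv2.minAreaRect(c))
m=np.zeros_like(roi);cv2.drawContours(m,[c],-1,1,-1);m=(m&((h[...,1]<60).astype(np.uint8)))
k=max(cv2.findContours(m,0,2)[0],key=cv2.contourArea);e=cv2.fitEllipse(k);print("collar",e)
print("collar@64",onz(W(*e[0]),64),"grip",onz(W(251,188),100))
print("cross collar/top",cross(W(*e[0]),ray("top",178.2,205.4)))
print("cross grip/scene",cross(W(251,188),ray("scene",202,219.4)))
b=im[180:222,15:62];g=cv2.cvtColor(b,6)
print("ring1",onz(W(37,201),69),onz(W(40,202),69))
cv2.imwrite("pics/c3.png",np.hstack([cv2.resize(im[165:240,0:75],(400,400),interpolation=2),cv2.resize(im[145:220,214:289],(400,400),interpolation=2)]))
E
```

```text
block ((249.53848266601562, 175.80767822265625), (72.3572769165039, 69.02445983886719), 74.74488067626953)
collar ((250.95033264160156, 181.41827392578125), (39.296871185302734, 41.20008850097656), 179.44534301757812)
collar@64 [457.8609026  211.18516451  64.        ] grip [454.30686799 211.4266931  100.        ]
cross collar/top (array([456.4351775 , 211.38168523,  71.25925722]), np.float64(0.9953176714560259))
cross grip/scene (array([455.36877072, 212.53042093, 101.92127848]), np.float64(3.7911281064770534))
ring1 [475.88174329   1.409344    69.        ] [476.91983149   4.16958337  69.        ]
```

View pics/c3.png

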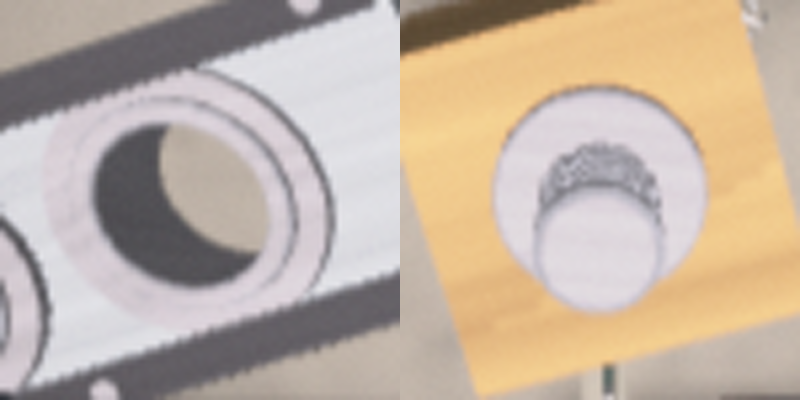

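The crop shows ring 1's bore rim centred at about (33.7,203), which gives (478,-1.5) at z 69 and agrees with the top view. The pin's collar at (251,181) and grip top at (251,191.5) both give (457.5,211.5). Next I descend and grip.

Emit:
{"method": "jog_arm", "body": {
  "series": [
    [[-1,-0.14,-0.06,0,0,0,0],[-1,0,0,0.9,0,0,0],[-1,0,0,0.9,0,0,0],[-1,0,0,0.9,0,0,0],[-1,0,0,0.5,0,0,0],[-1,0,0,0.42,0,0,0],[-1,0,0,0,0,0,0],[1,0,0,0,0,0,0],[1,0,0,0,0,0,0],[1,0,0,0,0,0,0],[1,0,0,0,0,0,0],[1,0,0,0,0,0,0]]
  ],
  "grip_force": 40
}}

```text
t: 3.15
tcp_pos: [456.3, 213.5, 69.3]
eef_rot: [180.0, 0.0, -179.9]
wrist_force: [0.2, -0.4, -0.7]
gripper_width: 44.0
gripper_force: 0.0
```

Emit:
{"method": "jog_arm", "body": {
  "series": [
    [[1,0,0,0,0,0,0],[1,0,0,0,0,0,0],[1,0,0,0,0,0,0],[1,0,0,0,0,0,0],[1,0,0,0,0,0,0]]
  ]
}}

```text
t: 3.78
tcp_pos: [456.2, 213.5, 69.1]
eef_rot: [-180.0, 0.0, -179.9]
wrist_force: [0.0, -0.4, -0.7]
gripper_width: 21.1
gripper_force: 40.0
```

Emit:
{"method": "jog_arm", "body": {
  "series": [
    [[1,0,0,0.0,0,0,0],[1,0,0,-0.5,0,0,0],[1,0,0,-0.9,0,0,0],[1,0,0,-0.9,0,0,0],[1,-0.09,-0.9,-0.4,0,0,0],[1,-0.09,-0.9,0,0,0,0],[1,-0.09,-0.9,0,0,0,0],[1,-0.09,-0.9,0,0,0,0],[1,-0.09,-0.9,0,0,0,0],[1,-0.09,-0.9,0,0,0,0],[1,0,0,0,0,0,0],[1,0,0,0,0,0,0]]
  ]
}}

```text
t: 5.28
tcp_pos: [478.0, -2.2, 176.9]
eef_rot: [180.0, -0.0, -179.9]
wrist_force: [-0.3, 0.2, -3.3]
gripper_width: 21.6
gripper_force: 40.0
```

```bash
python3 - <<'E'
from h import *
o=ctrl.get_obs();print(o["t"],o["tcp_pos"],o["eef_rot"],o["wrist_force"],o["gripper_width"])
np.savez("w2.npz",**{k:o[k] for k in("tcp_pos","eef_rot")})
a=capture("wrist");cv2.imwrite("pics/w2.png",a);cv2.imwrite("pics/s2.png",capture("scene"))
cv2.imwrite("pics/c4.png",cv2.resize(a[90:300,110:390],(800,600),interpolation=2))
E
```

```text
5.275 [477.95518366  -2.21110191 176.9317416 ] [ 1.79990614e+02 -2.63939958e-02 -1.79916336e+02] [-0.28362127  0.19270869 -3.25356935] 21.570375823164166
```

View pics/c4.png

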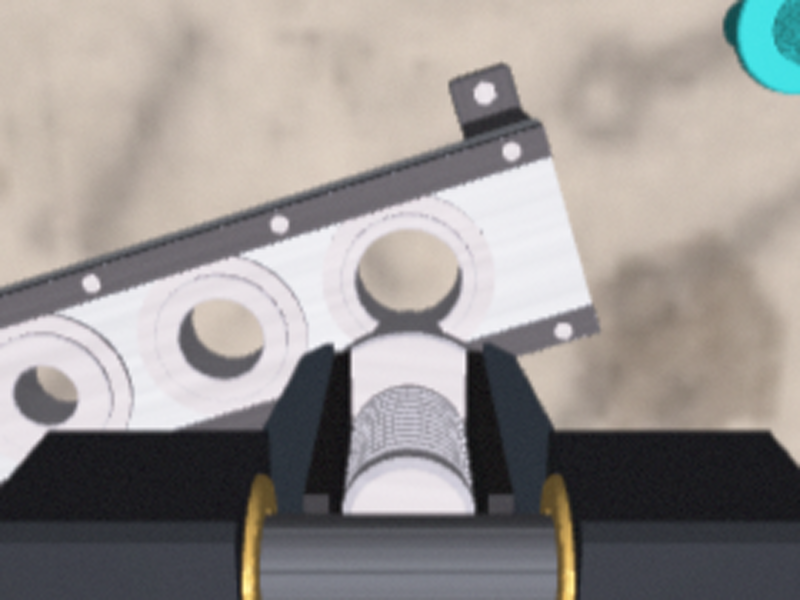

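The view shows the pin held over ring 1. In the crop, the rims are centred at about (410,281), (222,338) and (45,396). The collar front arc peaks at (409,330) and the foot's front edge just shows at (410,318).

```bash
python3 - <<'E'
from h import *
o=dict(np.load("w2.npz"));z=o["tcp_pos"][2]
P=lambda x,y,h:onz(ray("wrist",110+(x+.5)/2.857-.5,90+(y+.5)/2.857-.5,o),h).round(1)
for p in[(410,281),(222,338),(45,396)]:print(P(*p,69))
print("rim1 L R T",P(355,281,69),P(464,281,69),P(410,228,69))
print("rim2",P(179,338,69),P(265,338,69),P(222,297,69),P(222,379,69))
print("collar front top",P(409,330,z-5.1),"lower",P(409,330,z-11.1),"foot front",P(410,318,z-56))
print("grip LR",P(350,470,z+20),P(470,470,z+20))
E
```

```text
[478.6  -2.7  69. ]
[496.6 -59.9  69. ]
[ 515.7 -115.8   69. ]
rim1 L R T [478.6 -19.1  69. ] [478.6  13.5  69. ] [462.3  -2.7  69. ]
rim2 [496.7 -73.   69. ] [496.6 -46.8  69. ] [483.6 -59.2  69. ] [510.  -60.6  69. ]
collar front top [459.1  -3.  171.8] lower [461.1  -3.  165.8] foot front [473.3  -2.7 120.9]
grip LR [475.9 -13.1 196.9] [475.8   7.4 196.9]
```

Emit:
{"method": "jog_arm", "body": {
  "series": [
    [[1,0,0,0.6,0,0,0],[1,0,0,0.5,0,0,0],[1,0,0,0.1,0,0,0],[1,0,0,0.05,0,0,0],[1,0,0,0.05,0,0,0],[1,0,0,0.05,0,0,0],[1,0,0,0.05,0,0,0],[1,0,0,0,0,0,0]]
  ]
}}

```text
t: 6.38
tcp_pos: [478.2, -2.5, 121.1]
eef_rot: [180.0, -0.0, -179.9]
wrist_force: [0.1, -0.3, -2.0]
gripper_width: 21.1
gripper_force: 40.0
```

Emit:
{"method": "jog_arm", "body": {
  "series": [
    [[1,0,0,0.1,0,0,0],[1,0,0,0.1,0,0,0],[1,0,0,0.15,0,0,0],[1,0,0,0.15,0,0,0],[1,0,0,0.1,0,0,0],[1,0,0,0,0,0,0],[1,0,0,0,0,0,0]]
  ]
}}

```text
t: 7.25
tcp_pos: [478.3, -2.5, 97.2]
eef_rot: [-180.0, 0.0, -179.9]
wrist_force: [-0.4, 0.1, -2.3]
gripper_width: 21.2
gripper_force: 40.0
```

Ring 1 passed freely. Draw out and try ring 2.

Emit:
{"method": "jog_arm", "body": {
  "series": [
    [[1,0,0,-0.6,0,0,0],[1,0,0,-0.6,0,0,0],[1,0,0,0,0,0,0],[1,-0.22,-0.71,0,0,0,0],[1,-0.21,-0.71,0,0,0,0],[1,0,0,0,0,0,0],[1,0,0,0.3,0,0,0],[1,0,0,0.15,0,0,0],[1,0,0,0.05,0,0,0],[1,0,0,0.05,0,0,0],[1,0,0,0.05,0,0,0],[1,0,0,0,0,0,0]]
  ]
}}

```text
t: 8.75
tcp_pos: [495.5, -59.2, 121.1]
eef_rot: [-180.0, 0.0, -179.9]
wrist_force: [-0.3, -0.4, -2.1]
gripper_width: 21.3
gripper_force: 40.0
```

Emit:
{"method": "jog_arm", "body": {
  "series": [
    [[1,0,0,0.05,0,0,0],[1,0,0,0.05,0,0,0],[1,0,0,0,0,0,0]]
  ]
}}

```text
t: 9.12
tcp_pos: [495.4, -59.2, 117.0]
eef_rot: [180.0, -0.0, -179.9]
wrist_force: [-0.9, -0.5, -3.1]
gripper_width: 21.3
gripper_force: 40.0
```

Free, so it is in the bore. Go through.

Emit:
{"method": "jog_arm", "body": {
  "series": [
    [[1,0,0,0.1,0,0,0],[1,0,0,0.1,0,0,0],[1,0,0,0.15,0,0,0],[1,0,0,0.15,0,0,0],[1,0,0,0,0,0,0],[1,0,0,0,0,0,0]]
  ]
}}

```text
t: 9.88
tcp_pos: [495.6, -59.2, 97.2]
eef_rot: [-180.0, -0.0, -179.9]
wrist_force: [-0.3, 0.1, -2.7]
gripper_width: 21.2
gripper_force: 40.0
```

Emit:
{"method": "jog_arm", "body": {
  "series": [
    [[1,0,0,-0.6,0,0,0],[1,0,0,-0.7,0,0,0],[1,0,0,-0.7,0,0,0],[1,-0.24,-0.7,0,0,0,0],[1,-0.24,-0.69,0,0,0,0],[1,0,0,0,0,0,0],[1,0,0,0,0,0,0]]
  ]
}}

```text
t: 10.75
tcp_pos: [514.5, -114.6, 177.1]
eef_rot: [180.0, -0.0, -179.9]
wrist_force: [0.4, -0.1, -1.7]
gripper_width: 21.3
gripper_force: 40.0
```

```bash
python3 - <<'E'
from h import *
o=ctrl.get_obs();print(o["t"],o["tcp_pos"],o["eef_rot"],o["wrist_force"],o["gripper_width"])
np.savez("w3.npz",**{k:o[k] for k in("tcp_pos","eef_rot")})
a=capture("wrist");cv2.imwrite("pics/w3.png",a)
cv2.imwrite("pics/c5.png",cv2.resize(a[130:250,170:330],(800,600),interpolation=2))
E
```

```text
10.75 [ 514.51823537 -114.56114949  177.0519094 ] [ 1.79989052e+02 -2.09760252e-02 -1.79909226e+02] [ 0.44966211 -0.12700068 -1.72481274] 21.33583485236786
```

View pics/c5.png

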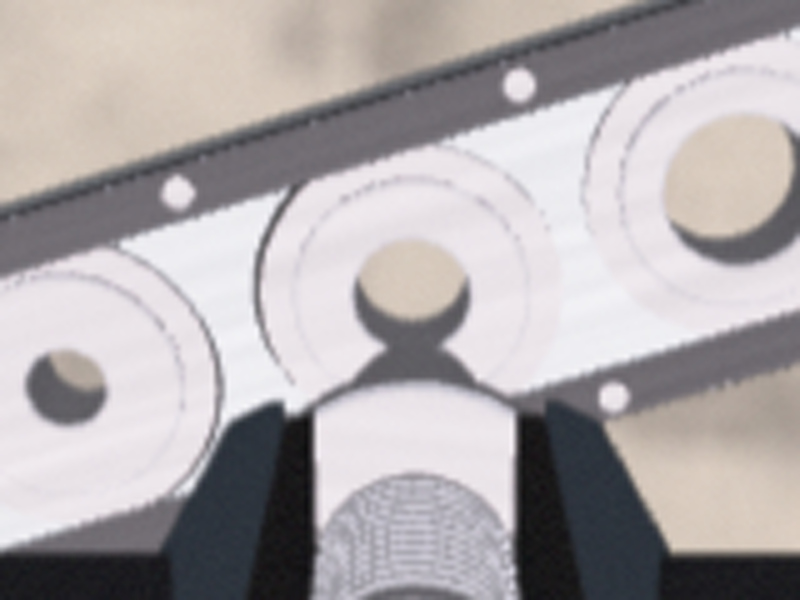

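The crop shows ring 3's bore at (412,295) and ring 4's at (66,387). The collar arc is at (415,380). The dark foot shows in front, with its edge at y 342 and a radius of about 63 px, roughly 9 mm, so this looks like the thinnest pin.

```bash
python3 - <<'E'
from h import *
o=dict(np.load("w3.npz"));z=o["tcp_pos"][2]
P=lambda x,y,h:onz(ray("wrist",170+(x+.5)/5-.5,130+(y+.5)/5-.5,o),h).round(1)
print("r3",P(412,295,69),"r4",P(66,387,69),"L R T",P(354,295,69),P(471,295,69),P(412,238,69),"r2 L T",P(665,180,69),P(735,113,69))
print("r4 T B",P(66,348,69),P(66,426,69))
print("collar front",P(415,380,z-5),P(415,380,z-11),"foot front",P(415,342,z-56), "foot L/R",P(355,385,z-56),P(475,385,z-56))
print("grip",P(313,540,z+10),P(519,540,z+10))
E
```

```text
r3 [ 515.7 -116.    69. ] r4 [ 532.4 -176.2   69. ] L R T [ 515.7 -126.    69. ] [ 515.7 -105.9   69. ] [ 505.6 -116.    69. ] r2 L T [495.6 -73.5  69. ] [484.2 -62.4  69. ]
r4 T B [ 525.2 -175.8   69. ] [ 539.6 -176.6   69. ]
collar front [ 495.9 -115.5  172.1] [ 497.9 -115.5  166.1] foot front [ 507.6 -115.5  121.1] foot L/R [ 514.  -124.   121.1] [ 514.  -107.   121.1]
grip [ 508.1 -126.   187.1] [ 508.1 -104.8  187.1]
```

Thin pin (foot radius 8.2 fits). Shift -0.5 mm in y, then feel for ring 3.

Emit:
{"method": "jog_arm", "body": {
  "series": [
    [[1,0,-0.01,0.6,0,0,0],[1,0,0,0.55,0,0,0],[1,0,0,0,0,0,0],[1,0,0,0.05,0,0,0],[1,0,0,0.05,0,0,0],[1,0,0,0.05,0,0,0],[1,0,0,0.05,0,0,0],[1,0,0,0,0,0,0]]
  ]
}}

```text
t: 11.8
tcp_pos: [514.8, -115.2, 123.1]
eef_rot: [180.0, -0.0, -179.9]
wrist_force: [0.1, 0.1, -2.1]
gripper_width: 21.0
gripper_force: 40.0
```

Emit:
{"method": "jog_arm", "body": {
  "series": [
    [[1,0,0,0.04,0,0,0],[1,0,0,0.04,0,0,0],[1,0,0,0.04,0,0,0],[1,0,0,0,0,0,0]]
  ]
}}

```text
t: 12.3
tcp_pos: [514.8, -115.2, 118.2]
eef_rot: [180.0, -0.0, -179.9]
wrist_force: [-0.4, -0.5, -2.4]
gripper_width: 21.5
gripper_force: 40.0
```

Emit:
{"method": "jog_arm", "body": {
  "series": [
    [[1,0,0,0.07,0,0,0],[1,0,0,0.07,0,0,0],[1,0,0,0.07,0,0,0],[1,0,0,0.08,0,0,0],[1,0,0,0.08,0,0,0],[1,0,0,0.08,0,0,0],[1,0,0,0.08,0,0,0],[1,0,0,0,0,0,0]]
  ]
}}

```text
t: 13.3
tcp_pos: [514.7, -115.2, 96.9]
eef_rot: [180.0, -0.0, -179.9]
wrist_force: [0.4, -0.6, -2.4]
gripper_width: 21.0
gripper_force: 40.0
```

Ring 3 passed. Out and on to ring 4.

Emit:
{"method": "jog_arm", "body": {
  "series": [
    [[1,0,0,-0.6,0,0,0],[1,0,0,-0.65,0,0,0],[1,0,0,0,0,0,0],[1,-0.2,-0.75,0,0,0,0],[1,-0.21,-0.75,0,0,0,0],[1,0,0,0,0,0,0],[1,0,0,0.4,0,0,0],[1,0,0,0.05,0,0,0],[1,0,0,0.03,0,0,0],[1,0,0,0.03,0,0,0],[1,0,0,0,0,0,0]]
  ]
}}

```text
t: 14.68
tcp_pos: [531.5, -175.1, 126.9]
eef_rot: [-180.0, 0.0, -179.9]
wrist_force: [0.4, -0.4, -2.6]
gripper_width: 20.9
gripper_force: 40.0
```

Emit:
{"method": "jog_arm", "body": {
  "series": [
    [[1,0,0,0.02,0,0,0],[1,0,0,0.02,0,0,0],[1,0,0,0,0,0,0]]
  ]
}}

```text
t: 15.05
tcp_pos: [531.4, -175.2, 125.2]
eef_rot: [-180.0, 0.0, -179.9]
wrist_force: [0.1, -0.4, -2.2]
gripper_width: 21.2
gripper_force: 40.0
```

Emit:
{"method": "jog_arm", "body": {
  "series": [
    [[1,0,0,0.02,0,0,0],[1,0,0,0.02,0,0,0],[1,0,0,0,0,0,0]]
  ]
}}

```text
t: 15.42
tcp_pos: [532.6, -175.6, 124.8]
eef_rot: [-179.9, 0.1, -179.9]
wrist_force: [-1.4, 0.6, 11.8]
gripper_width: 21.1
gripper_force: 40.0
```

Stopped on ring 4's face at about 14 N, as the thinnest pin should. Lift and go back to ring 3.

Emit:
{"method": "jog_arm", "body": {
  "series": [
    [[1,0,0,-0.3,0,0,0],[1,0,0,-0.3,0,0,0],[1,0,0,0,0,0,0],[1,0.2,0.75,0,0,0,0],[1,0.21,0.75,0,0,0,0],[1,0,0,0,0,0,0],[1,0,0,0.4,0,0,0],[1,0,0,0.1,0,0,0],[1,0,0,0.05,0,0,0],[1,0,0,0.05,0,0,0],[1,0,0,0,0,0,0]]
  ]
}}

```text
t: 16.8
tcp_pos: [514.9, -115.3, 123.5]
eef_rot: [-180.0, -0.0, -179.9]
wrist_force: [-0.5, 0.1, -1.8]
gripper_width: 21.3
gripper_force: 40.0
```

Emit:
{"method": "jog_arm", "body": {
  "series": [
    [[1,0,0,0.04,0,0,0],[1,0,0,0.04,0,0,0],[1,0,0,0.04,0,0,0],[1,0,0,0,0,0,0]]
  ]
}}

```text
t: 17.3
tcp_pos: [514.8, -115.2, 118.6]
eef_rot: [180.0, -0.0, -179.9]
wrist_force: [-0.9, 0.5, -2.3]
gripper_width: 21.3
gripper_force: 40.0
```

Emit:
{"method": "jog_arm", "body": {
  "series": [
    [[1,0,0,0.1,0,0,0],[1,0,0,0.1,0,0,0],[1,0,0,0.12,0,0,0],[1,0,0,0.12,0,0,0],[1,0,0,0.12,0,0,0],[1,0,0,0.12,0,0,0],[1,0,0,0.1,0,0,0],[1,0,0,0.05,0,0,0],[1,0,0,0.04,0,0,0],[1,0,0,0.02,0,0,0],[1,0,0,0,0,0,0]]
  ]
}}

```text
t: 18.68
tcp_pos: [514.9, -115.2, 83.2]
eef_rot: [-180.0, 0.0, -179.9]
wrist_force: [0.8, 0.0, -2.3]
gripper_width: 21.6
gripper_force: 40.0
```

Emit:
{"method": "jog_arm", "body": {
  "series": [
    [[1,0,0,0.02,0,0,0],[1,0,0,0.02,0,0,0],[1,0,0,0.02,0,0,0],[1,0,0,0,0,0,0]]
  ]
}}

```text
t: 19.18
tcp_pos: [514.8, -115.2, 80.7]
eef_rot: [-180.0, -0.0, -179.9]
wrist_force: [-0.4, -0.3, -2.1]
gripper_width: 21.1
gripper_force: 40.0
```

Emit:
{"method": "jog_arm", "body": {
  "series": [
    [[0,0,0,0,0,0,0],[0,0,0,0,0,0,0],[0,0,0,0,0,0,0],[0,0,0,0,0,0,0],[0,0,0,-0.3,0,0,0],[0,0,0,-0.6,0,0,0],[-1,0,0,-0.9,0,0,0],[-1,0,0,-0.9,0,0,0],[-1,0,0,0,0,0,0]]
  ]
}}

```text
t: 20.3
tcp_pos: [516.5, -115.6, 192.1]
eef_rot: [-179.9, 0.3, -179.9]
wrist_force: [0.1, -1.1, -0.3]
gripper_width: 72.8
gripper_force: 0.0
```

```bash
python3 - <<'E'
from h import *
o=ctrl.get_obs();print(o["t"],o["tcp_pos"],o["wrist_force"],o["gripper_width"])
np.savez("w4.npz",**{k:o[k] for k in("tcp_pos","eef_rot")})
a=capture("wrist");s=capture("scene");cv2.imwrite("pics/w4.png",a);cv2.imwrite("pics/s4.png",s)
cv2.imwrite("pics/c6.png",np.hstack([cv2.resize(a[110:230,170:330],(400,300),interpolation=2),cv2.resize(s[160:220,220:300],(400,300),interpolation=2)]))
E
```

```text
20.3 [ 516.47614025 -115.59847713  192.11323826] [ 0.12768549 -1.06843528 -0.26784003] 72.76147577569989
```

View pics/c6.png

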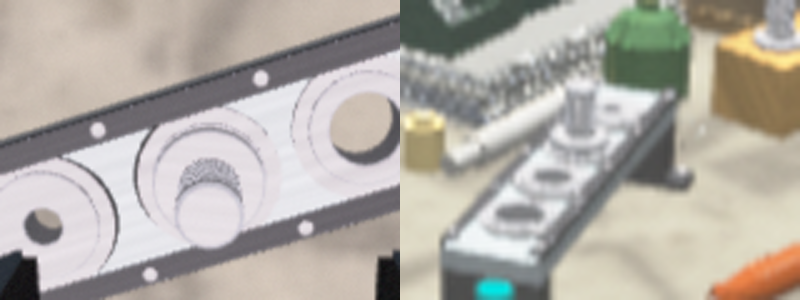

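The crop shows the pin in ring 3, with its collar at (209,181) concentric on the ring and upright. I check its height, then hand in.

```bash
python3 - <<'E'
from h import *
o=dict(np.load("w4.npz"))
w=ray("wrist",170+208.5/2.5-.5,110+216.5/2.5-.5,o)
print(cross(w,ray("scene",220+182.5/5-.5,160+85/5-.5)),onz(w,111),onz(ray("wrist",170+209.5/2.5-.5,110+181.5/2.5-.5,o),75))
print(ctrl.get_obs()["qd"].round(2))
E
```

```text
(array([ 516.97291224, -116.09750087,  111.41463951]), np.float64(1.4286262610218559)) [ 516.4453943  -116.43789393  111.        ] [ 514.92870971 -116.11506387   75.        ]
[ 0.16  1.36  0.7  -0.02 -0.29 -0.07]
```

Grip top measures 111.4 mm against 111 expected, so the collar is fully home.

```bash
python3 -c "
from cell import ctrl
print(ctrl.finish_job())"
```

```text
the job is handed in; nothing more can be done
None
```

The pin from the single stand is the thinnest one (18.8 mm shank): it passed rings 1–3, was stopped on ring 4 by a push of about 14 N, and stands fully home in ring 3; the double stand was not touched, and the job is handed in (no verdict came back).

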